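Clear, load and index a battery-charging turntable

ROBOT

A 6-joint arm with a two-finger parallel gripper is mounted at the origin on the work surface. World frame = base frame: x ahead of the robot, y to its left, z up, the work surface at z = 0. Lengths are in mm, angles in rad, forces in N, time in s.
With the tool pointing down it reaches from about 300 to 1000 mm from the base axis. Payload 5.1 kg.
Tool frame: the origin (TCP) lies on the front face of the gripper's body, between the roots of the fingers; the fingertips stand 78 mm ahead of it and the grasp point (between the pads) lies 59 mm ahead of it (arm.tip_extent is the distance from the TCP to the fingertips, in mm); z points along the fingers, y is the line along which they close (so a half turn about z gives the same grasp; the last joint's range is limited). The gripper opens to 95 mm and grips with 3 to 60 N. Pads are 20 mm wide; open, the fingers measure 119 mm over their backs; the gripper's body (75 mm by 180 mm) begins 59 mm behind the grasp point.
Start: joints at [1.181, 0.124, 1.65, -0, 1.367, -0.083], TCP at [196.327, 619.63, 292.256] pointing down, gripper open.
Joint ranges: [-2.61, 2.61], [-1.02, 2.33], [0.03, 2.71], [-1.35, 4.49], [0.32, 2.68], [-2.91, 2.91]. Speed limits (rad/s): [2.57, 2.57, 3.14, 3.14, 3.14, 3.14].

INTERFACE

Orientations are given as a unit quaternion [w, x, y, z].
In Python, from cell import arm, kinematics, telemetry, viewer gives the robot as it stands. Calls block until the motion is done:
- arm.move_ptp(position, orientation): joint-space move of the TCP to a pose.
- arm.movel(position, speed=150, orientation=None, max_force=None): straight line of the TCP; orientation=None keeps the orientation; speed is the mean speed in mm/s. With max_force (N) it stops when the force on the tool has changed by that much, and returns True; else False.
- arm.move_j(angles): joint-space move.
- arm.open_jaws() and arm.clamp(strength=None): open the fingers fully, or close them until they stop; strength is the grip in N (None keeps the last).
- arm.dwell(seconds).
- kinematics.solve_ik(position, orientation): joint angles nearest the present ones, or None.
- telemetry.get_state(): the state.
- viewer.grab_frame(name): name is "side" or "top" or "wrist"; returns a dict with "img" (384x512x3 uint8, red, green, blue), "fx", "fy", "cx", "cy" (pixels), "rvec" (rotation vector, rad) and "tvec" (3), from world to camera coordinates, as OpenCV has them; the wrist camera has in their place "hand_eye" (4x4, takes a point from camera to tool coordinates, whose origin is the TCP and whose axes are the flange's). Camera axes: x right, y down, z forward; pixel columns grow to the right and rows downward; lengths in mm; the calibration is good to about 2 mm. A picture is of the moment at which its call begins: read the wrist's pose just before it. There is no depth.
A pose or a line that the arm cannot do raises arm.PlanningError and nothing moves.
- arm.finish_job(): hands the job in; it is judged then, once.
Trained networks look in the newest picture that a camera, given by its name, has taken for a name from the list of things; names that differ only in an ending like _2 or _b are one class to them, and where a whole thing is asked for, a point or a joint stands for the part that bears it (a point fixed in the world has none). Each returns a list of dicts, best first, with "conf" (0 to 1); they miss things now and then, are a little off and sometimes report something else, mostly with a low value. They report only what shows in the picture. A call takes as long as a camera call. They do not tell look-alikes from the thing itself.
- viewer.find_in(camera, query): "pixel" ([row, column] in pixels, amid what is visible of it).
- viewer.trace(camera, query): "mask" (384x512 bool, what is visible of it) and "pixel" ([row, column] in pixels, amid what is visible of it).
- viewer.place_of(camera, query): "pixel" ([row, column] in pixels: a listed point, or the origin of a listed thing).
The state is a dict: "time": time; "q": joint angles; "joint_velocities": joint speeds; "joint_efforts": joint torques, N m; "eef_pos": TCP position; "tcp_rot": TCP orientation; "ft_force": force on the tool from outside, world axes, zero at the start; "wrist_torque": the same for the moment, N m; "opening": finger opening in mm; "finger_force": force on a finger pad.
Only numpy, scipy, OpenCV 4.12 (cv2) and the standard library are available. Lean on these libraries where they do the work, as an engineer would, in place of code of your own. Each camera call takes 0.05 s, during which the arm holds its last target. There are 200 camera calls.

TASK

The charging turntable has been left between its two click stops: turn it by its red handle to the loading stop, where its bare front lies over the grey chip tray, and with the scraper block sweep all the orange chips off the deck into the tray (do not pick them off the deck with the fingers). Leaving the turntable there, slide every battery pack, contacts first, fully home into a bay of its own, and only when the chips are gone and all packs are in, turn the turntable the quarter turn to the charging stop so that the bays' backs face the black charging head. At the end the scraper block stands upright on its green pad again, and the jar and the screwdriver have been left alone.

Things in the scene. Friction and masses are not known exactly. Their poses are not given: they have to be found in the camera images.
- charger: Fixed base of the charging turntable. Origin on the bench top (z = 0) under the turntable's axis. It carries the chip tray, the charging head and the grey plunger block of the detent (x 174 to 204, y -30 to 30 mm in this frame, 64 mm high).
- tray (a point): Centre of the grey chip tray's floor (4 mm over the bench), in the base frame at x -160, y 0. The tray is an open box, inside 172 x 312 mm (x, y), walls 4 mm thick and 34 mm high; its rim lies below the deck, which overhangs it.
- head (a point): Top centre of the black charging head, a fixed block 150 x 45 mm (x, y), 95 mm high, at x 0, y 207 mm in the base frame, with brass contacts towards the deck and three green lamps.
- turntable (a joint): Turntable's angle about its vertical axis relative to the base, rad, anticlockwise from above positive, range -0.15 to 1.75. Two sprung click stops: 0 (loading: bare front over the tray) and 1.571 (charging: bay backs face the head); it starts between. Within 0.03 rad of a stop it centres itself, and can be let go; about 0.6 Nm to enter or leave a stop, 0.08 Nm friction elsewhere.
- deck (a point): Centre of the turntable's deck on its upper face, 54 mm over the bench; turns with it (at joint 0 its axes are those of the base). An aluminium disc, radius 150 mm, 12 mm thick. On its +x half stand the bays; the part at x below 47 mm is bare, apart from the handle.
- bays (a point): Mouth of the middle one of three blue bays, on the deck, at x 47, y 0 mm in the deck frame. Bay centre lines at y -58, 0 and 58 mm, running along deck x, open to -x. Each is 48 mm wide inside and 53 mm deep to its stop wall (deck x 100; outer back 106); clear roof, underside 29 and top 32 mm over the deck; partitions 10 mm thick with rounded noses.
- handle (a point): Top centre of the turntable's red upright handle, a fixed round post 18 mm across and 60 mm high over the deck, at x 0, y 130 mm in the deck frame.
- pad: Flat green-topped rubber pad fixed on the bench, 80 x 140 x 4 mm (x, y, z), where the scraper block lives. Origin at the centre of its underside.
- scraper: Scraper block with a black rubber foot 44 x 100 x 14 mm (x, y, z) and on it a wooden grip 16 mm thick (x), 90 mm long (y), up to 66 mm over the underside; about 0.18 kg. Origin at the centre of its underside; y along its length. It starts standing on the pad.
- pack0: Battery pack (two or three are present): dark block 90 x 44 x 26 mm (x, y, z), about 0.16 kg; on top a yellow grip rib 26 mm long (x), 14 mm thick (y), 30 mm high (to 56 mm), centred at x -30 mm. Brass contacts on its +x end, which goes in first. Origin at the centre of its underside; fully home it is at deck x 55 mm and the rib stays outside the roof.
- pack1: Battery pack (two or three are present): dark block 90 x 44 x 26 mm (x, y, z), about 0.16 kg; on top a yellow grip rib 26 mm long (x), 14 mm thick (y), 30 mm high (to 56 mm), centred at x -30 mm. Brass contacts on its +x end, which goes in first. Origin at the centre of its underside; fully home it is at deck x 55 mm and the rib stays outside the roof.
- pack2: Battery pack (two or three are present): dark block 90 x 44 x 26 mm (x, y, z), about 0.16 kg; on top a yellow grip rib 26 mm long (x), 14 mm thick (y), 30 mm high (to 56 mm), centred at x -30 mm. Brass contacts on its +x end, which goes in first. Origin at the centre of its underside; fully home it is at deck x 55 mm and the rib stays outside the roof.
- chip0: Loose chip of orange plastic (three to five are present), 20 x 14 x 10 mm, 10 g; lies on the bare front of the deck at the start. Origin at the centre of its underside.
- chip1: Loose chip of orange plastic (three to five are present), 20 x 14 x 10 mm, 10 g; lies on the bare front of the deck at the start. Origin at the centre of its underside.
- chip2: Loose chip of orange plastic (three to five are present), 20 x 14 x 10 mm, 10 g; lies on the bare front of the deck at the start. Origin at the centre of its underside.
- chip3: Loose chip of orange plastic (three to five are present), 20 x 14 x 10 mm, 10 g; lies on the bare front of the deck at the start. Origin at the centre of its underside.
- chip4: Loose chip of orange plastic (three to five are present), 20 x 14 x 10 mm, 10 g; lies on the bare front of the deck at the start. Origin at the centre of its underside.
- jar: Bystander: small amber jar, 56 mm across, 70 mm high, origin at the centre of its underside. To be left alone.
- driver: Bystander: screwdriver lying on the bench, about 160 mm long along its x. To be left alone.
There are look-alikes about, which are no part of the job. Leave any brown or pink look-alike of the pad alone. What is shaped like the pack0 but purple is not meant.

How it is judged (in metres and radians):
On the way, in this order (a step that is already met when the one before it is completed fails the run):
1. the turntable is at the loading stop (value of joint turntable between -0.04 and 0.04 rad), for 0.2 s.
2. all chips are in the tray, the turntable at the loading stop (all of step 1 and x of chip0 in the frame of charger between -0.252 and -0.065 m and y of chip0 in the frame of charger between -0.162 and 0.162 m and height (world z) of each of chip0, chip1, chip2, chip3, chip4 below 0.034 m and x of chip1 in the frame of charger between -0.252 and -0.065 m and y of chip1 in the frame of charger between -0.162 and 0.162 m and x of chip2 in the frame of charger between -0.252 and -0.065 m and y of chip2 in the frame of charger between -0.162 and 0.162 m and x of chip3 in the frame of charger between -0.252 and -0.065 m and y of chip3 in the frame of charger between -0.162 and 0.162 m and x of chip4 in the frame of charger between -0.252 and -0.065 m and y of chip4 in the frame of charger between -0.162 and 0.162 m), for 0.2 s.
3. all packs are fully home in the bays, the turntable at the loading stop (all of step 1 and x of pack0 in the frame of deck between 0.049 and 0.062 m and y of pack0 in the frame of deck between -0.066 and 0.066 m and z of pack0 in the frame of deck between -0.004 and 0.006 m and angle between the x axis of each of pack0, pack1, pack2 and the x axis of deck, either way round below 0.12 rad and x of pack1 in the frame of deck between 0.049 and 0.062 m and y of pack1 in the frame of deck between -0.066 and 0.066 m and z of pack1 in the frame of deck between -0.004 and 0.006 m and x of pack2 in the frame of deck between 0.049 and 0.062 m and y of pack2 in the frame of deck between -0.066 and 0.066 m and z of pack2 in the frame of deck between -0.004 and 0.006 m), for 0.2 s.
4. the turntable is at the charging stop (value of joint turntable between 1.5308 and 1.6108 rad), for 0.2 s.
At the end, for the whole second after the job is handed in: The turntable rests at the charging stop (1.571 rad within 0.04); every pack lies on the deck in a bay, fully home within 6 mm (x over 49 mm in the deck frame); every chip lies in the tray; the scraper stands upright on the pad, within 35 mm of its centre; all at rest (all of step 4 and x of chip0 in the frame of charger between -0.252 and -0.065 m and y of chip0 in the frame of charger between -0.162 and 0.162 m and height (world z) of each of chip0, chip1, chip2, chip3, chip4 below 0.034 m and x of chip1 in the frame of charger between -0.252 and -0.065 m and y of chip1 in the frame of charger between -0.162 and 0.162 m and x of chip2 in the frame of charger between -0.252 and -0.065 m and y of chip2 in the frame of charger between -0.162 and 0.162 m and x of chip3 in the frame of charger between -0.252 and -0.065 m and y of chip3 in the frame of charger between -0.162 and 0.162 m and x of chip4 in the frame of charger between -0.252 and -0.065 m and y of chip4 in the frame of charger between -0.162 and 0.162 m and x of pack0 in the frame of deck between 0.049 and 0.062 m and y of pack0 in the frame of deck between -0.066 and 0.066 m and z of pack0 in the frame of deck between -0.004 and 0.006 m and angle between the x axis of each of pack0, pack1, pack2 and the x axis of deck, either way round below 0.12 rad and x of pack1 in the frame of deck between 0.049 and 0.062 m and y of pack1 in the frame of deck between -0.066 and 0.066 m and z of pack1 in the frame of deck between -0.004 and 0.006 m and x of pack2 in the frame of deck between 0.049 and 0.062 m and y of pack2 in the frame of deck between -0.066 and 0.066 m and z of pack2 in the frame of deck between -0.004 and 0.006 m and horizontal distance between scraper and pad below 0.035 m and angle between scraper's own z axis and vertical below 0.1 rad and height (world z) of scraper below 0.012 m and linear speed of each of pack0, pack1, pack2, chip0, chip1, chip2, chip3, chip4, scraper below 0.02 m/s and velocity of joint turntable between -0.03 and 0.03 rad/s); the robot touches nothing.
It fails at once if the jar is disturbed (moved over 25 mm) (distance of jar from where it was at the start of the episode above 0.025 m).
It fails at once if the driver is disturbed (moved over 25 mm) (distance of driver from where it was at the start of the episode above 0.025 m).
It fails at once if a chip on the deck is handled with the fingers ((contact force between the fingers and chip0 above 1 N and height (world z) of chip0 above 0.05 m and horizontal distance between chip0 and deck below 0.15 m) or (contact force between the fingers and chip1 above 1 N and height (world z) of chip1 above 0.05 m and horizontal distance between chip1 and deck below 0.15 m) or (contact force between the fingers and chip2 above 1 N and height (world z) of chip2 above 0.05 m and horizontal distance between chip2 and deck below 0.15 m) or (contact force between the fingers and chip3 above 1 N and height (world z) of chip3 above 0.05 m and horizontal distance between chip3 and deck below 0.15 m) or (contact force between the fingers and chip4 above 1 N and height (world z) of chip4 above 0.05 m and horizontal distance between chip4 and deck below 0.15 m)).
Of pack0, pack1, pack2 only 2 to 3 are there at a start; the rules pass over those that are not, and their reading is None.
Of chip0, chip1, chip2, chip3, chip4 only 3 to 5 are there at a start; the rules pass over those that are not, and their reading is None.
At some moment in a run one of pack0, pack1, pack2, scraper may be knocked a few centimetres aside while the robot is not near it.
It also fails if it takes over 210 s, if anything falls off the work surface, if the arm or the gripper's body presses on something with over 40 N, if the wrist force passes 120 N, or if a joint passes its speed limit or range.

## Working session

There is one attempt and no reset: what is moved stays moved. The work goes in short steps, each a Python script; the robot and the scene stay as the last script left them, time stands still between calls to the robot, and variables do not carry over. Pictures are saved under pics/ and viewed, at most 14 in all, crops included, and the job is handed in when it is done.

```bash
ls; mkdir -p pics; cat > h.py <<'E'
import numpy as np, cv2
from scipy.spatial.transform import Rotation as R
from cell import arm, kinematics, telemetry, viewer
def ray(f,px,state=None):
    r,c=px; d=np.array([(c-f['cx'])/f['fx'],(r-f['cy'])/f['fy'],1.])
    if 'rvec' in f:
        M=cv2.Rodrigues(np.array(f['rvec'],float))[0]; t=np.array(f['tvec'],float).ravel()
        return -M.T@t, M.T@d
    H=np.array(f['hand_eye']); q=np.array(state['tcp_rot']); W=R.from_quat([q[1],q[2],q[3],q[0]]).as_matrix()
    return W@H[:3,3]+np.array(state['eef_pos']), W@H[:3,:3]@d
def onz(f,px,z,state=None):
    o,d=ray(f,px,state); return o+d*(z-o[2])/d[2]
def proj(f,P):
    M=cv2.Rodrigues(np.array(f['rvec'],float))[0]; p=M@np.array(P,float)+np.array(f['tvec'],float).ravel()
    return np.array([f['fy']*p[1]/p[2]+f['cy'], f['fx']*p[0]/p[2]+f['cx']])
def down(yaw): # tool z down, tool y (closing line) at angle yaw+90deg from world x; tool x at yaw
    M=np.array([[np.cos(yaw),np.sin(yaw),0],[np.sin(yaw),-np.cos(yaw),0],[0,0,-1]])
    q=R.from_matrix(M).as_quat(); return [q[3],q[0],q[1],q[2]]
def save(f,n,s=1.5):
    cv2.imwrite('pics/'+n,cv2.resize(f['img'][:,:,::-1],None,fx=s,fy=s,interpolation=cv2.INTER_CUBIC))
E
python3 - <<'E'
from h import *
for c in ['top','side']:
    f=viewer.grab_frame(c); save(f,c+'0.png')
    o,_=ray(f,[0,0]); print(c,'cam at',o.round(),f['fx'])
    for n in ['tray','head','deck','bays','handle','charger','pad','scraper','pack0','chip0','jar','driver']:
        r=viewer.place_of(c,n); z={'tray':4,'head':95,'deck':54,'bays':54,'handle':114,'chip0':54}.get(n,0)
        if n=='scraper': z=4
        print(n,[(round(x['conf'],2),np.round(x['pixel']).astype(int).tolist(),onz(f,x['pixel'],z)[:2].round().tolist()) for x in r[:7]])
E
```

```text
pics
top cam at [ 240.   47. 1408.] 473.30072281527436
tray [(0.97, [220, 260], [447.0, 40.0]), (0.48, [142, 344], [716.0, -196.0])]
head [(0.88, [155, 200], [608.0, 229.0])]
deck [(0.78, [171, 273], [590.0, 16.0]), (0.22, [214, 378], [491.0, -300.0])]
bays [(0.68, [154, 266], [641.0, 39.0]), (0.56, [169, 272], [597.0, 19.0]), (0.25, [203, 153], [461.0, 355.0])]
handle [(0.76, [173, 228], [556.0, 141.0])]
charger [(0.83, [173, 274], [597.0, 10.0]), (0.72, [153, 199], [640.0, 246.0])]
pad [(0.94, [169, 93], [560.0, 564.0]), (0.77, [204, 155], [467.0, 361.0]), (0.63, [251, 133], [321.0, 406.0]), (0.36, [140, 345], [723.0, -202.0])]
scraper [(0.97, [200, 155], [479.0, 361.0])]
pack0 [(0.86, [220, 417], [495.0, -429.0]), (0.66, [214, 379], [500.0, -314.0]), (0.57, [183, 380], [596.0, -314.0]), (0.55, [242, 377], [416.0, -313.0])]
chip0 [(0.67, [221, 258], [438.0, 45.0]), (0.59, [186, 293], [550.0, -48.0]), (0.55, [186, 267], [543.0, 29.0]), (0.52, [199, 275], [508.0, 3.0]), (0.39, [170, 294], [600.0, -47.0])]
jar [(0.69, [139, 162], [673.0, 368.0]), (0.33, [190, 293], [552.0, -51.0])]
dr
[... 407 characters left out ...]
 425.0])]
pad [(0.65, [173, 224], [472.0, 367.0]), (0.51, [151, 238], [543.0, 542.0]), (0.47, [211, 261], [560.0, 104.0])]
scraper []
pack0 [(0.88, [320, 320], [615.0, -317.0]), (0.76, [325, 269], [504.0, -312.0]), (0.71, [328, 227], [415.0, -306.0]), (0.67, [379, 273], [488.0, -431.0])]
chip0 [(0.57, [230, 265], [541.0, -58.0]), (0.49, [224, 278], [581.0, -39.0]), (0.47, [216, 265], [553.0, 5.0]), (0.45, [215, 249], [510.0, 14.0]), (0.37, [210, 258], [539.0, 34.0]), (0.35, [170, 225], [468.0, 285.0])]
jar [(0.7, [170, 276], [664.0, 358.0]), (0.67, [318, 315], [606.0, -311.0]), (0.44, [170, 226], [478.0, 387.0])]
driver [(0.81, [274, 346], [721.0, -194.0]), (0.54, [230, 264], [553.0, 13.0])]
```

View pics/top0.png

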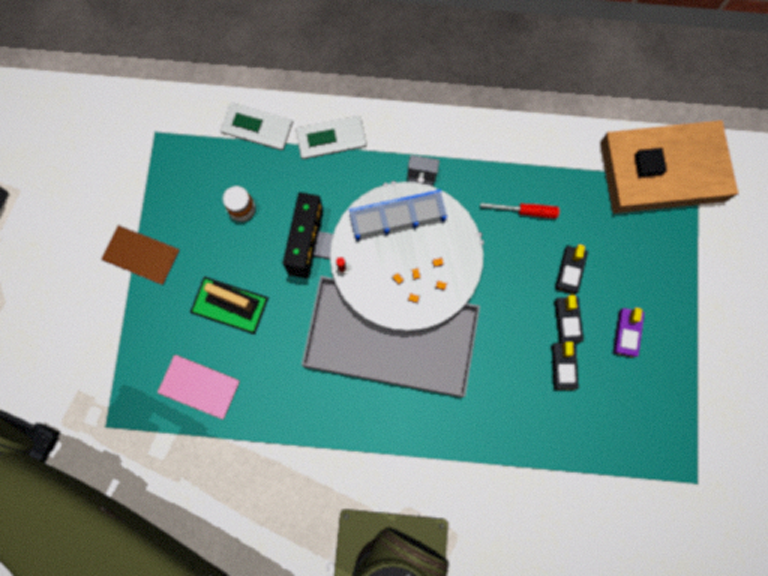

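View pics/side0.png

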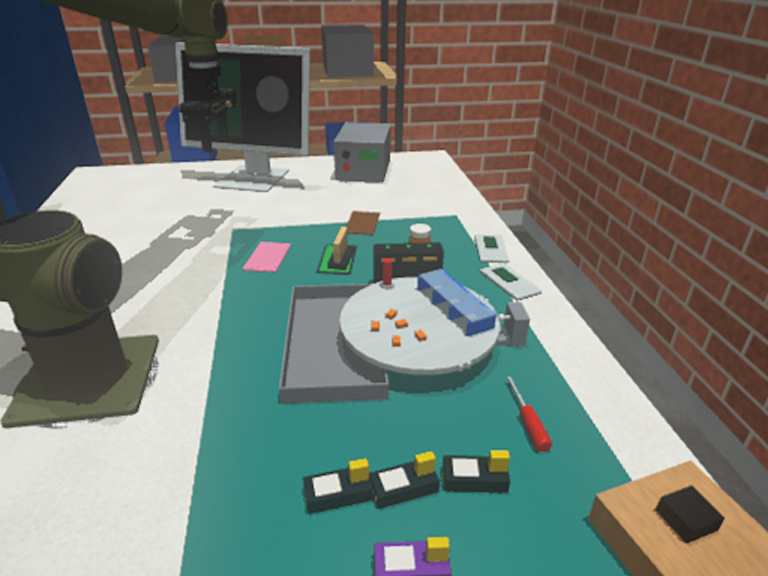

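The top view shows:
- The turntable is at about (405,255) in the 1.5x picture, with a red handle at (341,264) and five orange chips at (398,279), (416,274), (437,262), (441,285) and (414,298).
- The green pad with the scraper is at (230,303). The brown pad (140,255) and the pink pad (198,386) are look-alikes.
- The dark packs are at (572,268), (569,320) and (566,365). The purple look-alike is at (629,332).
- The jar is at (238,203), and the driver is at (520,210).

I'll take closer wrist views next.

```bash
python3 - <<'E'
from h import *
arm.move_ptp([500,20,430],down(0))
s=telemetry.get_state(); f=viewer.grab_frame('wrist'); save(f,'w1.png')
print(np.array(f['hand_eye']).round(2).tolist(), f['fx'], s['eef_pos'])
for n,z in [('tray',4),('head',95),('deck',54),('bays',54),('handle',114),('chip0',54)]:
    print(n,[(round(x['conf'],2),np.round(x['pixel']).tolist(),onz(f,x['pixel'],z,s)[:2].round(1).tolist()) for x in viewer.place_of('wrist',n)[:6]])
E
```

```text
[[-0.0, -0.96, -0.29, 83.14], [1.0, -0.0, 0.0, -0.48], [-0.0, -0.29, 0.96, -90.9], [0.0, 0.0, 0.0, 1.0]] 310.5682895756434 [500.0251564   20.53524743 429.76932655]
tray [(0.55, [84.0, 257.0], [601.3, 20.1]), (0.55, [166.0, 56.0], [471.0, 360.7]), (0.54, [200.0, 442.0], [409.5, -304.8])]
head [(0.98, [69.0, 96.0], [617.0, 226.4])]
deck [(0.65, [86.0, 260.0], [597.7, 16.4]), (0.57, [113.0, 270.0], [560.2, 2.0])]
bays [(0.78, [50.0, 246.0], [644.2, 35.2]), (0.19, [119.0, 160.0], [552.0, 162.5])]
handle []
chip0 [(0.6, [93.0, 303.0], [588.0, -44.9]), (0.55, [128.0, 308.0], [538.5, -54.5]), (0.55, [148.0, 272.0], [509.0, -2.4]), (0.53, [114.0, 270.0], [558.2, 1.2]), (0.46, [124.0, 251.0], [544.3, 29.6])]
```

View pics/w1.png

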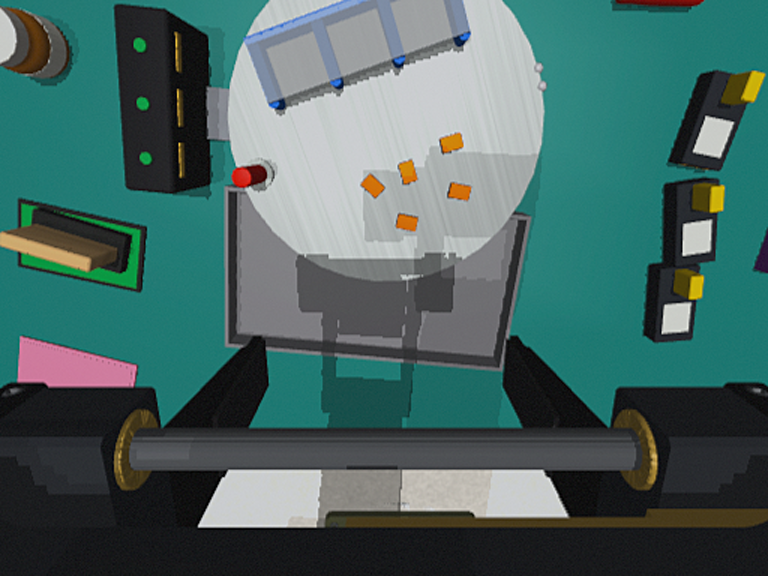

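The wrist view shows the deck centre near (386,135), the handle top at (240,177), the tray's outer rim corners at (226,344), (502,369), (529,216) and (226,187), and the lamps at (139,45), (142,104) and (145,158). I'll fit the base pose to these.

```bash
python3 - <<'E'
from h import *
from scipy.optimize import least_squares
s=telemetry.get_state(); f=viewer.grab_frame('wrist'); img=f['img'].astype(int)
r,g,b=img[...,0],img[...,1],img[...,2]
m=(r>150)&(g<60)&(b<60); m[:, :100]=0; m[:80]=0; m[:,250:]=0
n,l,st,c=cv2.connectedComponentsWithStats(m.astype(np.uint8)); print([ (st[i].tolist(),c[i].round(1).tolist()) for i in range(1,n) if st[i][4]>10])
for z,px in [(114,(240,177))]: print('handle top',onz(f,(px[1]/1.5,px[0]/1.5),z,s).round(1))
W=[];B=[]
for (x,y),p in {(226,344):(-250,160),(502,369):(-250,-160),(529,216):(-70,-160),(226,187):(-70,160)}.items():
    W.append(onz(f,(y/1.5,x/1.5),34 if p[0]<-100 or p[1]<0 else 34,s)[:2]);B.append(p)
W.append(onz(f,(104/1.5,142/1.5),95,s)[:2]);B.append((0,207))
W=np.array(W);B=np.array(B,float);print(W.round())
def res(v): c,sn=np.cos(v[2]),np.sin(v[2]); return (B@np.array([[c,sn],[-sn,c]])+v[:2]-W).ravel()
v=least_squares(res,[600,15,-.15],loss='soft_l1',f_scale=3); print(v.x.round(3),res(v.x).reshape(-1,2).round(1).tolist())
# deck disc: lower edge circle fit
d=viewer.trace('wrist','deck'); 
if d:
    M=d[0]['mask'].astype(np.uint8); cs=max(cv2.findContours(M,0,1)[0],key=cv2.contourArea)[:,0]
    P=np.array([onz(f,(y,x),54,s)[:2] for x,y in cs if y>3]); 
    e=least_squares(lambda q:np.hypot(*(P-q[:2]).T)-150,[600,15],loss='soft_l1',f_scale=2); print('deck',e.x.round(1),np.median(abs(e.fun)))
for q in ['turntable','handle','chip0']: print(q,[(round(x['conf'],2),x['pixel']) for x in viewer.find_in('wrist',q)[:6]])
E
```

```text
[([154, 112, 13, 13, 132], [160.3, 117.9])]
handle top [556.9 144.  114. ]
[[ 367.  201.]
 [ 335. -115.]
 [ 512. -130.]
 [ 542.  184.]
 [ 616.  228.]]
[ 5.97983e+02  2.06590e+01 -9.30000e-02] [[-3.1, 2.0], [-1.2, -1.0], [1.5, -2.4], [1.3, 2.9], [0.7, -1.0]]
deck [598.1  21. ] 1.071970892559861
turntable [(0.97, [82.6, 253.6])]
handle [(0.65, [82.9, 256.6])]
chip0 [(0.57, [120.8, 249.9]), (0.54, [126.2, 306.8]), (0.53, [91.7, 301.7]), (0.44, [148.1, 269.8])]
```

```bash
cat >> h.py <<'E'
C=np.array([598.,20.8]); YAW=-0.093
def bw(x,y):  # base frame -> world xy
    c,s=np.cos(YAW),np.sin(YAW); return C+np.array([c*x-s*y,s*x+c*y])
def wb(p):
    c,s=np.cos(YAW),np.sin(YAW); d=np.array(p[:2])-C; return np.array([c*d[0]+s*d[1],-s*d[0]+c*d[1]])
def hpose(th,z):
    a=th+YAW+np.pi/2; p=C+130*np.array([np.cos(a),np.sin(a)]); return [*p,z],down(a-np.pi)
def turn(t0,t1,z=150,n=8,v=60):
    p,o=hpose(t0,z+90); arm.move_ptp(p,o); arm.open_jaws()
    arm.movel(hpose(t0,z)[0],100); arm.clamp(25)
    print('grip opening',telemetry.get_state()['opening'])
    for t in np.linspace(t0,t1,n+1)[1:]:
        p,o=hpose(t,z); arm.movel(p,v,orientation=o)
    print('force',np.round(telemetry.get_state()['ft_force'],1))
    arm.open_jaws(); arm.dwell(.3); arm.movel(hpose(t1,z+100)[0],150)
def look(n=None):
    s=telemetry.get_state(); f=viewer.grab_frame('wrist')
    if n: save(f,n)
    return s,f
def blobs(f,s,z,kind,amin=20):
    h=cv2.cvtColor(f['img'],cv2.COLOR_RGB2HSV); lo,hi={'chip':((5,170,140),(17,255,255)),'rib':((22,150,110),(34,255,255)),'red':((0,200,120),(3,255,255))}[kind]
    m=cv2.inRange(h,lo,hi); n,l,st,c=cv2.connectedComponentsWithStats(m)
    return [(c[i][::-1].round(1).tolist(),int(st[i][4]),onz(f,c[i][::-1],z,s)[:2].round(1)) for i in range(1,n) if st[i][4]>=amin]
E
python3 - <<'E'
from h import *
for t in (.414,0,1.57):
    for z in (240,150):
        q=kinematics.solve_ik(*hpose(t,z)); print(t,z,None if q is None else np.round(q,2))
turn(.414,0)
arm.move_ptp([500,20,430],down(0)); s,f=look('w2.png')
print(blobs(f,s,114,'red'),'expect',bw(0,130))
for b in blobs(f,s,64,'chip'): print(b, wb(b[2]).round(1))
E
```

```text
0.414 240 None
0.414 150 None
0 240 [ 0.16  0.11  1.75 -0.    1.28 -2.89]
0 150 [ 0.16  0.2   1.81 -0.    1.13 -2.89]
1.57 240 [-0.04 -0.25  2.1  -0.    1.3   1.62]
1.57 150 [-0.04 -0.15  2.17 -0.    1.12  1.62]Traceback (most recent call last):
  File "<stdin>", line 5, in <module>
  File "h.py", line 29, in turn
    p,o=hpose(t0,z+90); arm.move_ptp(p,o); arm.open_jaws()
                        ~~~~~~~~~~~~^^^^^
cell.PlanningError: the arm cannot take that pose within its joint ranges
```

```bash
sed -i 's/down(a-np.pi)/down(a)/' h.py
python3 - <<'E'
from h import *
for t in (.414,0,1.57):
    for z in (250,150):
        q=kinematics.solve_ik(*hpose(t,z)); print(t,z,None if q is None else np.round(q,2))
turn(.414,0)
arm.move_ptp([500,20,430],down(0)); s,f=look('w2.png')
print(blobs(f,s,114,'red'),'expect',bw(0,130))
for b in blobs(f,s,64,'chip'): print(b, wb(b[2]).round(1))
E
```

```text
0.414 250 [ 0.16 -0.01  1.86 -0.    1.29 -0.16]
0.414 150 [ 0.16  0.09  1.94 -0.    1.11 -0.16]
0 250 [ 0.16  0.11  1.74 -0.    1.29  0.25]
0 150 [ 0.16  0.2   1.81 -0.    1.13  0.25]
1.57 250 [-0.04 -0.26  2.09 -0.    1.32 -1.52]
1.57 150 [-0.04 -0.15  2.17 -0.    1.12 -1.52]
grip opening 17.52855951473364
force [-1.9 -4.2  1.5]
[([73.4, 151.3], 140, array([609.3, 149.3]))] expect [610.0725798  150.23822008]
([111.8, 293.0], 128, array([561.6, -31.1])) [-31.4 -55.1]
([119.0, 259.3], 103, array([551.6,  16.9])) [-45.8  -8.2]
([143.6, 285.7], 120, array([516.4, -21.9])) [-77.3 -50.1]
([148.5, 246.2], 113, array([509.2,  36.1])) [-89.8   7. ]
```

View pics/w2.png

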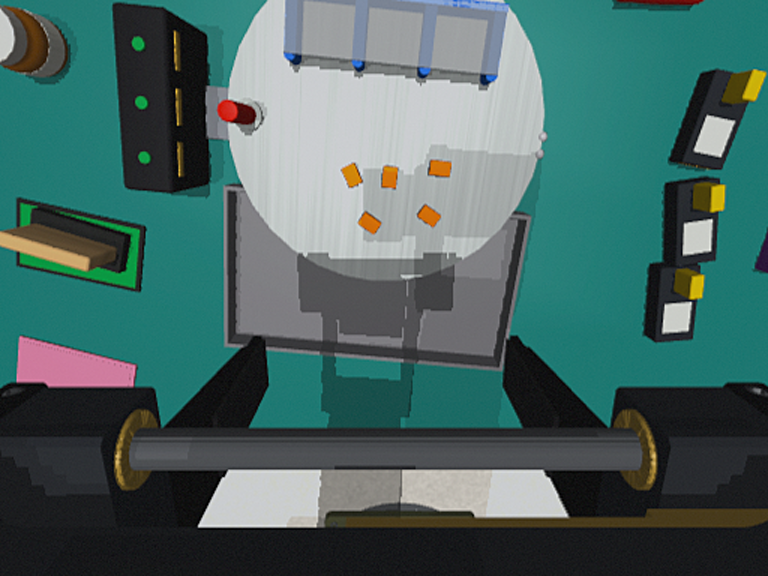

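Turntable is at the loading stop: the handle measures (609,149) against an expected (610,150). The five chips are at (352,175), (389,177), (440,168), (369,222) and (429,215). Next is the scraper close up.

```bash
python3 - <<'E'
from h import *
arm.move_ptp([440,360,330],down(0)); s,f=look('w3.png')
print(s['eef_pos'])
for n,z in [('pad',0),('scraper',4)]:
    print(n,[(round(x['conf'],2),np.round(x['pixel']).tolist(),onz(f,x['pixel'],z,s)[:2].round(1).tolist()) for x in viewer.place_of('wrist',n)[:4]])
h=cv2.cvtColor(f['img'],cv2.COLOR_RGB2HSV)
E
```

```text
[440.579904   359.46858924 330.4076031 ]
pad [(0.75, [248.0, 225.0], [306.0, 407.1]), (0.6, [68.0, 98.0], [558.9, 560.8]), (0.57, [136.0, 250.0], [473.5, 368.2])]
scraper [(0.71, [125.0, 254.0], [488.2, 363.7])]
```

View pics/w3.png

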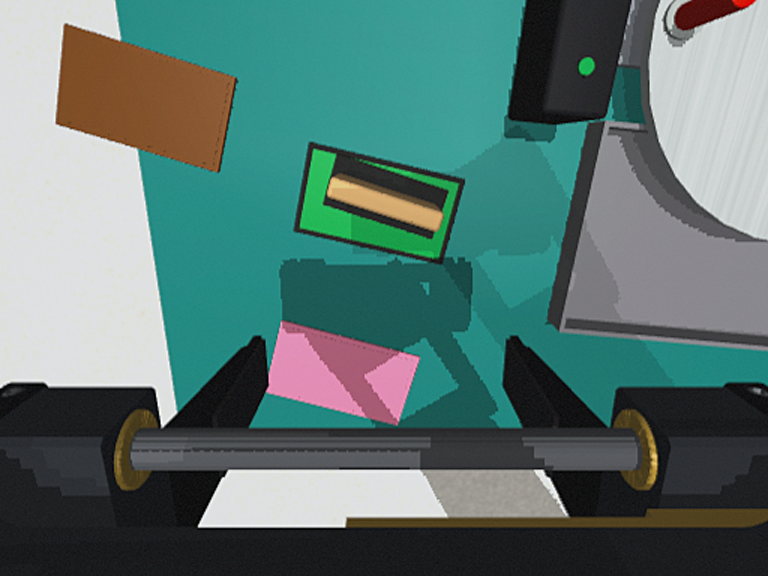

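```bash
python3 - <<'E'
from h import *
s,f=look()
h=cv2.cvtColor(f['img'],cv2.COLOR_RGB2HSV); m=cv2.inRange(h,(8,50,110),(24,190,255)); m[:,:190]=0; m[:,320:]=0; m[:90]=0;m[190:]=0
n,l,st,c=cv2.connectedComponentsWithStats(m); i=1+np.argmax(st[1:,4]); ys,xs=np.where(l==i); print(st[i])
cols=np.arange(xs.min()+3,xs.max()-2); 
for nm,fn in (('low',max),('up',min)):
    P=np.array([onz(f,(fn(ys[xs==c])+(.5 if fn is max else -.5),c),70,s)[:2] for c in cols]); 
    k=np.polyfit(P[:,1],P[:,0],1); print(nm,k.round(3),P[0].round(1),P[-1].round(1), 'std',np.std(P[:,0]-np.polyval(k,P[:,1])).round(2))
print([onz(f,(y/1.5,x/1.5),2,s)[:2].round(1).tolist() for x,y in [(309,143),(464,180),(442,263),(294,230)]])
print(f['img'][ys.min()+12:ys.max()-8:2,255].tolist())
E
```

```text
[ 218  118   77   36 1112]
low [3.19000e-01 3.58511e+02] [485.8 399.4] [461.9 320.4] std 0.37
up [3.21000e-01 3.74452e+02] [502.1 398.8] [477.8 320.9] std 0.36
[[525.8, 424.8], [494.4, 290.0], [419.3, 306.9], [450.5, 442.2]]
[[216, 172, 112], [217, 176, 115], [215, 173, 115], [213, 171, 111], [214, 170, 111], [215, 172, 113], [182, 146, 96], [24, 28, 32]]
```

```bash
python3 - <<'E'
from h import *
S=[481.9,359.9]; o=down(1.262)
arm.move_ptp([*S,200],o); arm.open_jaws(); arm.movel([*S,109],80); arm.clamp(45)
print('open',telemetry.get_state()['opening'])
arm.movel([*S,230],120)
o=down(YAW+np.pi/2); Z=160
arm.move_ptp([*bw(15,-40),230],o)
for y in (-40,32,-5):
    arm.movel([*bw(15,y),230],250,orientation=o)
    print('down',arm.movel([*bw(15,y),Z],100,max_force=8), end=' ')
    print(arm.movel([*bw(-146,y),Z],60,max_force=15),np.round(telemetry.get_state()['ft_force'],1), telemetry.get_state()['opening'])
    arm.movel([*bw(-146,y),230],200)
f=viewer.grab_frame('top'); save(f,'top1.png')
arm.move_ptp([*bw(20,140),300],o)
f=viewer.grab_frame('side'); crop=dict(f); crop['img']=f['img'][150:300,150:380]; save(crop,'side1.png',3)
f=viewer.grab_frame('top'); crop=dict(f); crop['img']=f['img'][100:280,130:350]; save(crop,'top2.png',3)
print(blobs(f,None,8,'chip',3))
E
```

```text
open 15.978633331560413
down True False [-0.6 -0.6 -2.3] 15.576060593421271
down True False [ 0.3  0.9 -1.8] 15.829299343318787
down True False [ 0.6 -0.  -2.2] 16.04204063831357
[([220.9, 283.4], 11, array([452. , -29.7])), ([229.6, 260.0], 45, array([419.6,  37.4])), ([227.6, 275.6], 20, array([429.6,  -8.2]))]
```

View pics/top2.png

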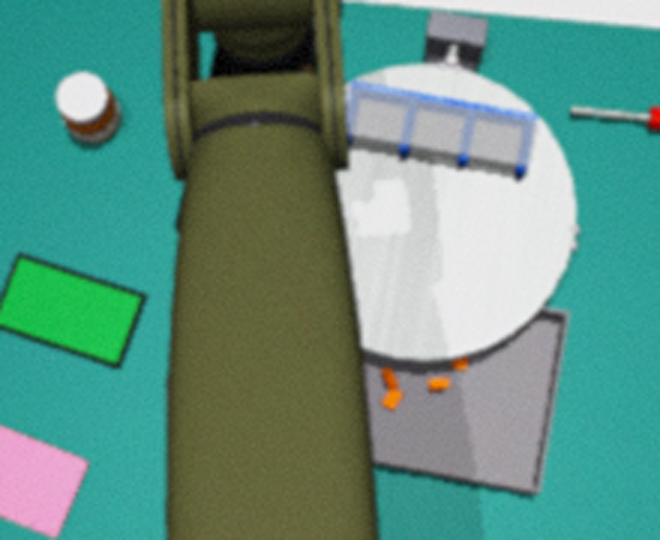

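Four chips are visible in the tray at (390,378), (392,400), (438,384) and (460,364), and the visible part of the deck is bare. I'll put the scraper back and then check for the fifth chip.

```bash
python3 - <<'E'
from h import *
P=[472.5,366.]; o=down(1.343)
arm.move_ptp([*P,220],o); arm.movel([*P,125],120)
print(arm.movel([*P,108],20,max_force=4), telemetry.get_state()['eef_pos'])
arm.open_jaws(); arm.dwell(.2); arm.movel([*P,230],120)
arm.move_ptp([440,20,430],down(0)); s,f=look('w4.png')
for b in blobs(f,s,12,'chip',10): print(b,wb(b[2]).round(1))
f=viewer.grab_frame('side'); crop=dict(f); crop['img']=f['img'][140:290,180:380]; save(crop,'side2.png',3); print(blobs(f,None,10,'chip',3))
f=viewer.grab_frame('top');print(blobs(f,None,10,'chip',3))
E
```

```text
True [472.42274158 365.9027725  108.91007084]
([159.9, 247.1], 130, array([422. ,  36.9])) [-176.7   -0.3]
([155.3, 276.5], 40, array([429.8, -11.8])) [-164.4  -48.1]
([162.4, 226.1], 38, array([417.8,  71.8])) [-184.2   34. ]
[([220.5, 217.6], 31, array([424.5,  63.3])), ([226.7, 214.0], 23, array([412.1,  34.7])), ([234.4, 222.1], 16, array([431.9,  -3.6])), ([239.5, 230.5], 4, array([452.5, -29.4]))]
[([178.7, 108.0], 3, array([531.3, 510.8])), ([184.8, 104.1], 9, array([511.4, 519.6])), ([221.5, 283.0], 6, array([449.8, -28.6])), ([226.4, 259.7], 24, array([428.8,  39.2])), ([227.0, 250.0], 3, array([424.3,  67.8])), ([228.0, 275.8], 9, array([428.4,  -8.8]))]
```

View pics/w4.png

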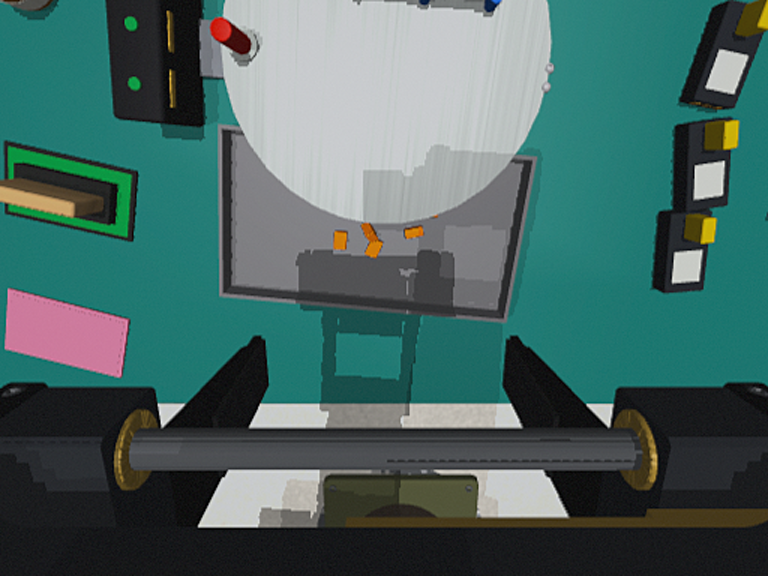

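View pics/side2.png

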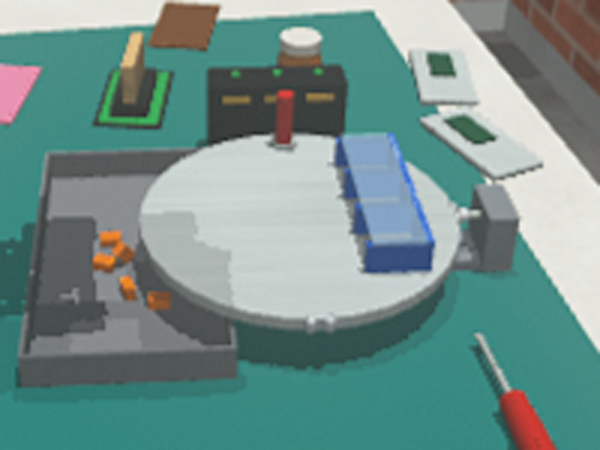

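All five chips are in the tray, at (340,240), (369,230), (373,248), (413,232) and (435,214). The deck is bare and the scraper stands on the green pad. Next are the packs.

```bash
cat >> h.py <<'E'
def packs(f,s,z=56):
    """yellow rib tops + white label -> grasp xy and pack yaw (towards contacts)"""
    h=cv2.cvtColor(f['img'],cv2.COLOR_RGB2HSV); out=[]
    for c,a,p in blobs(f,s,z,'rib',60): out.append((c,a,p))
    return out
E
python3 - <<'E'
from h import *
arm.move_ptp([490,-310,380],down(0)); s,f=look('w5.png'); print(s['time'],s['eef_pos'])
for b in packs(f,s): print(b)
print([(round(x['conf'],2),np.round(x['pixel']).tolist(),onz(f,x['pixel'],0,s)[:2].round(1).tolist()) for x in viewer.place_of('wrist','pack0')[:6]])
E
```

```text
45.375 [ 490.36230813 -309.09310205  380.48833423]
([44.1, 265.2], 254, array([ 634.9, -319.1]))
([128.7, 255.6], 204, array([ 533.2, -307.3]))
([139.3, 350.2], 190, array([ 519.3, -433.2]))
([194.6, 253.8], 154, array([ 442.2, -304.8]))
[(0.96, [204.0, 254.0], [409.5, -304.8]), (0.87, [155.0, 336.0], [487.5, -430.0]), (0.61, [144.0, 262.0], [505.0, -317.3]), (0.6, [72.0, 262.0], [607.2, -316.3])]
```

View pics/w5.png

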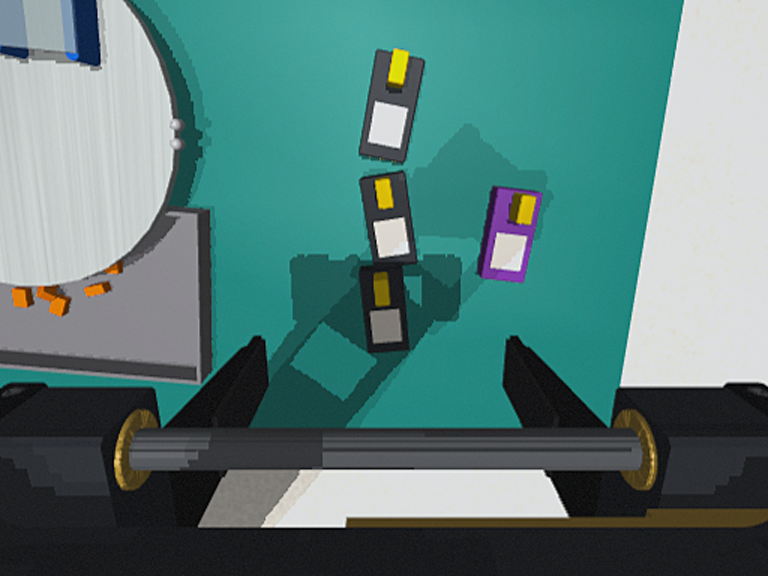

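Wrist view: the three dark packs have ribs at (398,68), (384,193) and (381,289). The purple one at (516,235) is left out. Contacts point towards the robot. I'll measure the pack axes.

```bash
cat >> h.py <<'E'
def packpose(f,s):
    """list of (rib xy, pack yaw) for dark packs, from the rib's top face and the label"""
    hsv=cv2.cvtColor(f['img'],cv2.COLOR_RGB2HSV); out=[]
    n,l,st,c=cv2.connectedComponentsWithStats(cv2.inRange(hsv,(22,150,70),(34,255,255)))
    lab=cv2.inRange(hsv,(0,0,90),(180,60,255)); ln,ll,ls,lc=cv2.connectedComponentsWithStats(lab)
    for i in range(1,n):
        if st[i][4]<60: continue
        m=(l==i)&(hsv[...,2]>=.85*np.percentile(hsv[...,2][l==i],90)); cy,cx=[v.mean() for v in np.where(m)]
        rib=onz(f,(cy,cx),56,s)[:2]
        best=None
        for j in range(1,ln):
            if not 150<ls[j][4]<6000: continue
            p=onz(f,lc[j][::-1],26,s)[:2]; d=np.hypot(*(p-rib))
            if 25<d<70: best=p
        x,y,w,h=st[i][:4]; ring=hsv[max(0,y-8):y+h+8,max(0,x-8):x+w+8]; pur=(cv2.inRange(ring,(125,80,60),(160,255,255))>0).mean()
        if best is None or pur>.1: print('skip',rib.round(),pur.round(2)); continue
        v=best-rib; out.append((rib,np.arctan2(v[1],v[0])%(2*np.pi),np.hypot(*v)))
    return out
E
python3 - <<'E'
from h import *
s,f=look()
for r in packpose(f,s): print(r)
for a,b in [((424,60),(405,163)),((375,50),(360,155)),((405,171),(415,260)),((361,178),(377,264)),((400,265),(408,350)),((360,268),(367,352))]:
    A,B=[onz(f,(p[1]/1.5,p[0]/1.5),26,s)[:2] for p in (a,b)]; d=B-A; print(A.round(1),B.round(1),np.hypot(*d).round(1),(np.arctan2(d[1],d[0])%(2*np.pi)).round(3))
E
```

```text
skip [ 519. -433.] 0.41
(array([ 635.49229799, -319.01680601]), np.float64(2.9554208236788675), np.float64(44.712809376845975))
(array([ 533.09415023, -307.33559195]), np.float64(3.2999275762722453), np.float64(45.13445924721169))
(array([ 442.40776699, -304.78984859]), np.float64(3.233971487002532), np.float64(46.049661938737806))
[ 644.5 -342.3] [ 557.9 -326.9] 88.0 2.966
[ 652.4 -299.7] [ 564.9 -285.4] 88.6 2.98
[ 550.7 -327. ] [ 465.8 -338. ] 85.6 3.27
[ 544.3 -286.1] [ 461.7 -300.7] 83.9 3.317
[ 460.7 -323.3] [ 369.3 -332.7] 91.8 3.243
[ 457.6 -283.9] [ 367.  -289.9] 90.8 3.208
```

```bash
cat >> h.py <<'E'
def pick(rib,yaw):
    o=down(yaw); arm.move_ptp([*rib,190],o); arm.open_jaws(); arm.movel([*rib,108],90); arm.clamp(50)
    print('rib opening',round(telemetry.get_state()['opening'],1)); arm.movel([*rib,230],150)
def insert(y,home=True):
    o=down(YAW); k=-30
    arm.move_ptp([*bw(-15+k,y),230],o); arm.movel([*bw(-10+k,y),172],120)
    print('set',arm.movel([*bw(-10+k,y),158],25,max_force=5),telemetry.get_state()['eef_pos'][2])
    z=telemetry.get_state()['eef_pos'][2]
    hit=arm.movel([*bw((58 if home else 15)+k,y),z],40,max_force=25)
    s=telemetry.get_state(); print('slid',hit,'deck x of pack',wb(s['eef_pos'])-[k,0],np.round(s['ft_force'],1))
E
python3 - <<'E'
from h import *
s,f=look(); P=packpose(f,s)
r=P[0]; pick(r[0],r[1]); insert(58)
f=viewer.grab_frame('side'); f['img']=f['img'][120:270,200:400]; save(f,'side3.png',3); print(telemetry.get_state()['time'])
E
```

```text
skip [ 519. -434.] 0.4
rib opening 13.5
set True 161.9385834939675
slid False deck x of pack [55.70710756 57.99350321] [-14.9   0.3  11.9]
57.525
```

View pics/side3.png

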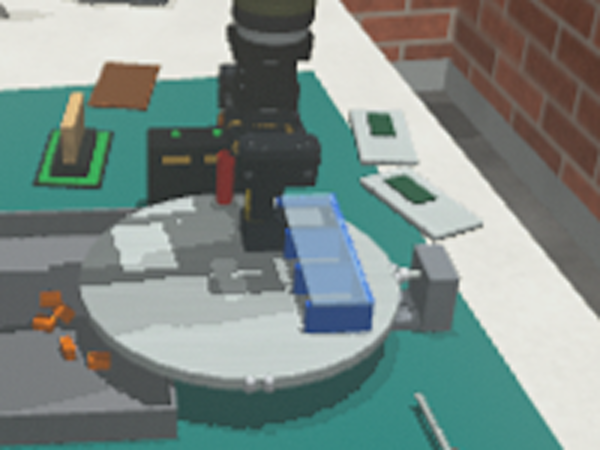

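Pack is at the stop (55.7 mm, with a 15 N push). I'll release it and check it from above, then fetch the next pack.

```bash
sed -i 's/40,max_force=25/40,max_force=14/; s/58 if home/57 if home/' h.py
python3 - <<'E'
from h import *
arm.open_jaws(); arm.dwell(.2); arm.movel([*bw(25,58),260],150)
arm.move_ptp([520,20,400],down(0)); s,f=look()
print('handle',blobs(f,s,114,'red')[:2],bw(0,130).round(1))
for b in blobs(f,s,110,'rib',40): print('rib',b,wb(b[2]).round(1))
arm.move_ptp([490,-310,380],down(0)); s,f=look(); P=packpose(f,s)
for r in P: print(r[0].round(1),r[1].round(3),r[2].round(1))
r=P[0]; pick(r[0],r[1]); insert(-58)
arm.open_jaws(); arm.dwell(.2); arm.movel([*bw(25,-58),260],150)
arm.move_ptp([520,20,400],down(0)); s,f=look('w6.png')
print('handle',blobs(f,s,114,'red')[:2],bw(0,130).round(1))
for b in blobs(f,s,110,'rib',40): print('rib',b,wb(b[2]).round(1))
print(telemetry.get_state()['time'])
E
```

```text
handle [([4.0, 455.9], 522, array([ 696.2, -191.6])), ([90.2, 144.5], 162, array([609.5, 149.1]))] [610.1 150.2]
rib ([73.6, 207.1], 280, array([627.4,  77.1])) [24.  58.8]
rib ([148.0, 489.8], 177, array([ 541.9, -264.5])) [ -29.4 -289.3]
rib ([209.3, 474.5], 147, array([ 461.9, -262.4])) [-109.2 -294.6]
skip [ 519. -434.] 0.4
[ 533.1 -307.5] 3.296 45.2
[ 442.3 -304.8] 3.233 46.0
rib opening 13.8
set True 161.9028445047152
slid True deck x of pack [ 54.15500072 -57.82965661] [-2.6 -0.9  4.1]
handle [([4.0, 455.3], 526, array([ 696.2, -191.3])), ([90.1, 144.1], 164, array([609.5, 149.1]))] [610.1 150.2]
rib ([73.6, 206.8], 282, array([627.4,  77.1])) [24.  58.8]
rib ([83.7, 307.2], 276, array([616.3, -38.1])) [ 23.7 -56.9]
rib ([210.0, 473.7], 150, array([ 461., -262.])) [-110.1 -294.3]
77.2417
```

View pics/w6.png

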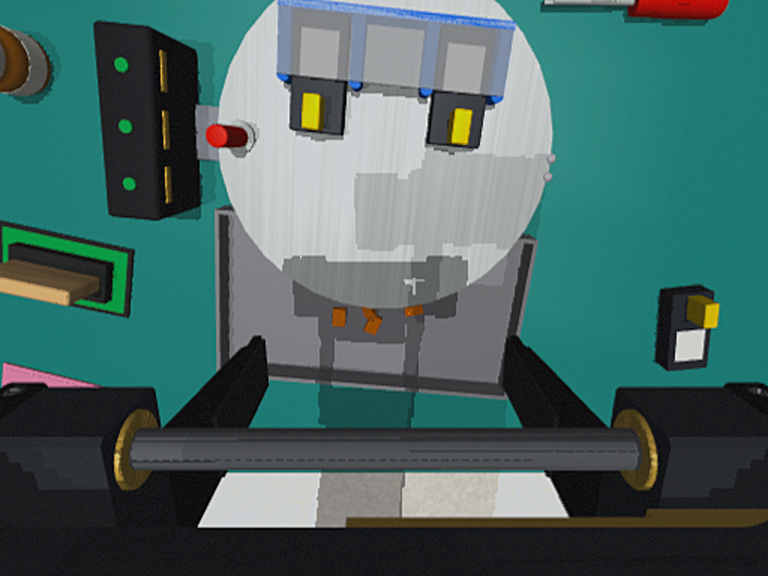

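Both packs are home, with ribs at (312,111) and (461,126), and the handle is still at the loading stop. I'll put the third pack in the middle bay, release it early, and push it home with closed fingers.

```bash
python3 - <<'E'
from h import *
arm.move_ptp([450,-310,380],down(0)); s,f=look(); P=packpose(f,s)
for r in P: print(r[0].round(1),r[1].round(3),r[2].round(1))
r=min(P,key=lambda r:abs(r[0][0]-442)); pick(r[0],r[1]); insert(0,False)
arm.open_jaws(); arm.dwell(.2); arm.movel([*bw(-15,0),250],150)
arm.movel([*bw(-70,0),250],200); arm.clamp(20); arm.movel([*bw(-70,0),142],120)
hit=arm.movel([*bw(2,0),142],40,max_force=12); s=telemetry.get_state()
print('push',hit,wb(s['eef_pos']).round(1),np.round(s['ft_force'],1),s['opening'])
arm.movel([*bw(-60,0),142],120); arm.movel([*bw(-60,0),250],150)
arm.move_ptp([520,20,400],down(0)); s,f=look('w7.png')
print('handle',blobs(f,s,114,'red')[:2],bw(0,130).round(1))
for b in blobs(f,s,110,'rib',40): print('rib',b,wb(b[2]).round(1))
print(telemetry.get_state()['time'])
E
```

```text
skip [625.  -5.] 0.0
skip [ 519. -434.] 0.41
[ 441.  -304.4] 3.247 46.1
rib opening 13.6
set True 161.92643489675024
slid False deck x of pack [15.38786413 -0.03102305] [ 0.7 -0.2  1.2]
push True [-2.3  0. ] [-0.1 -0.6 -0. ] 0.0535571604558767
handle [([4.3, 455.0], 559, array([ 696.3, -191.3])), ([90.4, 144.5], 161, array([609.4, 149.3]))] [610.1 150.2]
rib ([73.7, 207.1], 281, array([627.4,  77.1])) [24.  58.8]
rib ([78.8, 257.9], 275, array([621.9,  18.9])) [24.   0.3]
rib ([83.9, 307.3], 274, array([616.3, -38.1])) [ 23.7 -56.9]
99.0583
```

View pics/w7.png

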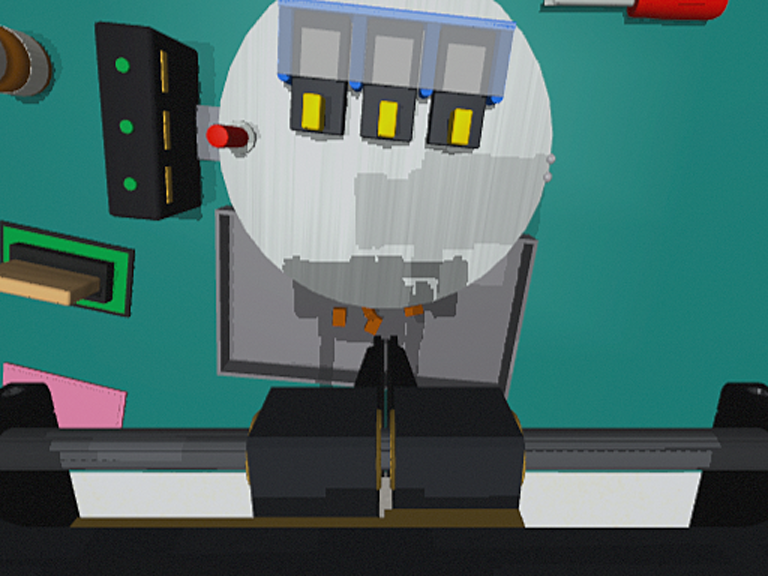

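All three packs are home, with ribs at (312,111), (387,118) and (461,126), all at about deck x 24. Turning to the charging stop.

```bash
python3 - <<'E'
from h import *
arm.open_jaws(); turn(0,1.571,n=16,v=60)
arm.move_ptp([420,20,430],down(0)); arm.dwell(.3); s,f=look('w8.png')
print('handle',blobs(f,s,114,'red')[:2],bw(-130,0).round(1))
for b in blobs(f,s,110,'rib',40): print('rib',b,wb(b[2]).round(1))
f=viewer.grab_frame('side'); save(f,'side4.png'); print(s['time'])
E
```

```text
grip opening 17.790574841066256
force [-8.2  4.   4.7]
handle [([125.1, 246.8], 131, array([468.,  33.]))] [468.6  32.9]
rib ([11.7, 235.2], 283, array([598.4,  45.4])) [-1.9 24.5]
rib ([65.1, 231.7], 250, array([540.1,  51. ])) [-60.5  24.7]
115.35
```

View pics/w8.png

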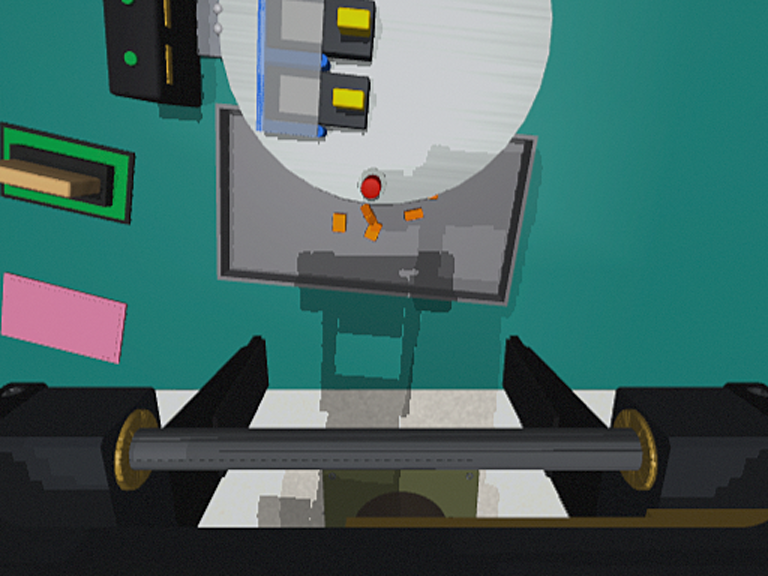

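View pics/side4.png

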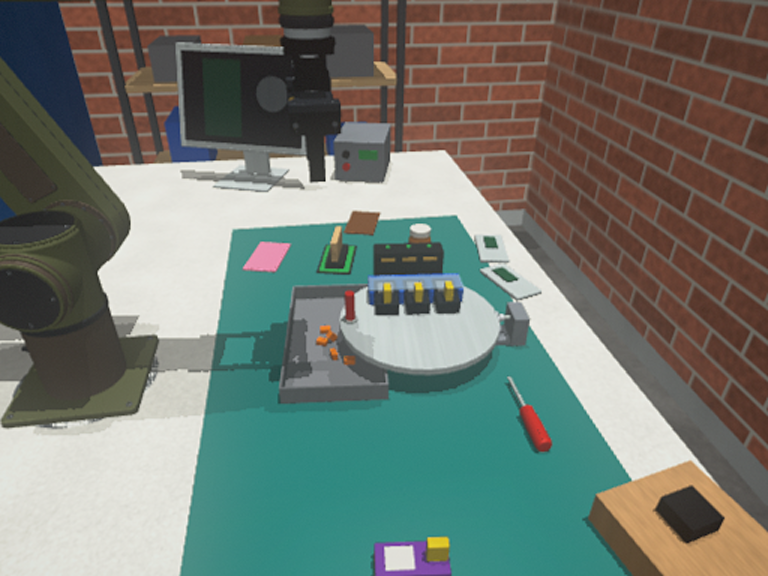

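The handle is within 1 mm of the charging position, at (371,187). The packs are still home, the chips are in the tray, and the scraper is upright on the green pad at (70,175). Handing in.

```bash
python3 -c "
from h import *
print(arm.finish_job())"
```

```text
the job is handed in; nothing more can be done
None
```

I handed the job in with all five chips in the tray, all three packs home, the turntable at the charging stop and the scraper upright on its green pad. The final pictures confirm this, and the jar and screwdriver were left alone; the hand-in gave no verdict.

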